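# Shim the barrel fixture tight and hold it

### The arm

A 6-joint arm with a two-finger parallel gripper is mounted at the origin on the work surface. World frame = base frame: x ahead of the robot, y to its left, z up, the work surface at z = 0. Lengths are in m, angles in degrees, forces in N, time in s.
With the tool pointing down it reaches from about 0.225 to 0.875 m from the base axis. Payload 3.4 kg.
Tool frame: the origin (TCP) lies midway between the tips of the shut fingers; the grasp point (between the pads) lies 19 mm behind it; z points along the fingers, y is the line along which they close (so a half turn about z gives the same grasp; the last joint's range is limited). The gripper opens to 85 mm and grips with 20 to 120 N. Pads are 22 mm wide; open, the fingers measure 114 mm over their backs; the gripper's body (76 mm by 85 mm) begins 54 mm behind the grasp point. The pads swing forward as they close: fully open they stand 13 mm farther back than shut.
Start: joints at [-72.938, 15.808, 86.224, -0, 77.962, -6.933], TCP at [0.234, -0.525, 0.231] pointing down, gripper open.
Joint ranges: [-165.64, 165.64], [-43.16, 119.46], [12.63, 154.43], [-67.54, 247.53], [6.08, 155.33], [-154.97, 154.97]. Speed limits (degrees/s): [147.25, 147.25, 180, 180, 180, 180].

### API

Orientations are given as [roll, pitch, yaw] about the fixed x, y, z axes, in that order (R = Rz(yaw) Ry(pitch) Rx(roll)).
In Python, from plant import arm gives the robot as it stands.
- The arm moves only by the tool send_rows, never from a script. Its argument "deltas" is a list of rows, each a list of 2 entries, a list of its own where there are three numbers: the shift along the tool's x, y, z in m, then the turn, a rotation vector about the tool's x, y, z in degrees. In form: [[[tx, ty, tz], [rx, ry, rz]], ...]. A call has 1 to 12 rows; each row shifts and turns the commanded pose from where the row before left it, along the tool's axes as they then stand; what a row does not reach is not made up. A row lasts 1/10 s, in which the tool goes at most 50 mm and 8.59 degrees, less where a joint would pass 70% of its speed; a pose out of reach is approached as far as the arm can. A call is refused whole if a number of a shift passes 0.05 or a number of a turn 8.59, either way. A call with a gripper value outside its range is refused whole. "fingers" is the finger opening in m, from 0 to 0.0854, set as the call begins (left out, the last holds). The fingers move at their own pace and stop on an object; "grip_force" is the grip in N (left out, the last holds). Time passes only in rows, so rows that do not move let the fingers close. It gives the time, the measured TCP pose, the force, the opening and the grip force at its end, in the units of the state.
- arm.state(): the state, without advancing time (a new reading comes with each control period).
- arm.get_image(name): name is "scene" or "top" or "wrist"; returns the picture (480x640x3 uint8, red, green, blue); there is no depth.
- arm.get_calibration(name): a dict with "intrinsics" (3x3 intrinsics, pixels), "world_from_camera" (4x4, takes a point from camera to world coordinates). Camera axes: x right, y up, looking along -z (the intrinsics and any distortion apply to the point x, -y, -z); pixel columns grow to the right and rows downward; lengths in m; the calibration is good to about 2 mm. The wrist camera is an equidistant fisheye: a pixel r from the principal point sees the ray r / f radians off the axis. A picture is of the moment at which its call begins: read the wrist's pose just before it. get_calibration takes no time and is no camera call; for the wrist camera it gives the pose at the moment of the call.
- arm.close_job(): hands the job in; it is judged then, once.
The state is a dict: "t": time; "joints": joint angles; "dq": joint speeds; "joint_efforts": joint torques, N m; "ee_pos": TCP position; "ee_rot": TCP orientation; "force": force on the tool from outside, world axes, zero at the start; "ft_torque": the same for the moment, N m; "gripper_width": finger opening in m; "grip_force": force on a finger pad.
Only numpy, scipy, OpenCV 4.12 (cv2) and the standard library are available. Lean on these libraries where they do the work, as an engineer would, in place of code of your own. Each camera call takes 0.05 s, during which the arm holds its last target. There are 200 camera calls.

### The job

Slide the cover of the green shim tin fully open, then add yellow shim blocks from it to the one already standing in the gap between the red clamp shoe and the barrel saddle, side by side, upright and centred, until pushing the shoe forward squeezes the stack tight instead of running to its end stop; leave spare shims in the tin and the other things on the bench alone. Finish while still holding the shoe pushed firmly against the stack, because it springs back when let go.

Things in the scene. Friction and masses are not known exactly. Their poses are not given: they have to be found in the camera images.
- cover (a joint): Flat aluminium sliding cover on the green shim tin: 0 = tin shut, 0.125 m = fully open (end stop). It slides level towards the tin's own -x side (the side nearer the robot); it may start a little open. Friction about 1.5 N; it stays where it is left.
- cover_grip (a point): Centre of the orange grip bar on top of the cover: 12 mm thick (along the tin's x), 50 mm long (along the tin's y), 26 mm tall, its foot on the cover, 13 mm below this point. Axes as the tin's. It moves with the cover.
- tin_floor (a point): Centre of the green tin's inner floor (5 mm above the table), on which the shims stand. The tin is bolted down, 136 mm long (its x) by 126 mm wide (its y), walls 5 mm. Low black ridges (up to 11 mm above the floor) keep the shims standing in a row along the tin's y, 36 mm apart.
- tin: The green tin (origin under its centre): rim 60 mm and side lips 70 mm above the table; the top of the cover plate is 66 mm and the top of its grip bar 92 mm above the table.
- shim1_c (a point): Centre of a yellow-painted aluminium shim block: 44 mm wide (its x), 24 mm thick (its y), 50 mm tall (its z), about 0.14 kg. All shims are alike; three start in the tin under the cover, thickness along the tin's y, with at least 34 mm free beyond each x end.
- shim2_c (a point): Centre of a yellow-painted aluminium shim block: 44 mm wide (its x), 24 mm thick (its y), 50 mm tall (its z), about 0.14 kg. All shims are alike; three start in the tin under the cover, thickness along the tin's y, with at least 34 mm free beyond each x end.
- shim3_c (a point): Centre of a yellow-painted aluminium shim block: 44 mm wide (its x), 24 mm thick (its y), 50 mm tall (its z), about 0.14 kg. All shims are alike; three start in the tin under the cover, thickness along the tin's y, with at least 34 mm free beyond each x end.
- shim4_c (a point): Centre of a yellow-painted aluminium shim block: 44 mm wide (its x), 24 mm thick (its y), 50 mm tall (its z), about 0.14 kg. All shims are alike; this one already stands in the gap, within 5 mm of the saddle's stop.
- shoe (a joint): Sliding clamp shoe of the fixture (red block with a black upright grip): 0 = fully back, 0.032 m = end of its travel. It slides level along the fixture's +y, towards the saddle. A return spring pushes it back with 4 N at 0 and 7 N at 0.032 m (plus about 0.5 N friction), so it springs back when let go. If too few shims are in the gap it runs to its end stop without touching the stack.
- shoe_face (a point): Foot of the shoe's flat front face, mid-width, at the level of the fixture's bed (12 mm above the table; shims stand on this bed). Axes of the fixture: x across the gap's width, +y from shoe to saddle, z up. The shoe is 30 mm wide, 60 mm long behind the face, 34.5 mm tall above the bed; it moves with the shoe.
- shoe_grip (a point): Point in the shoe's black upright grip, 45 mm behind the face and 58 mm above the bed: the grip is 20 mm wide (fixture x), 14 mm thick (fixture y), and runs from 35 mm to 73 mm above the bed (top 85 mm above the table). Two guide rails, 12 mm tall, flank the shoe up to 15 mm behind its face. It moves with the shoe.
- saddle_face (a point): Foot of the saddle's fixed stop face, mid-width, at bed level, facing the shoe; same axes as the fixture. The gap is the distance along y from point shoe_face to here: 58 to 98 mm with the shoe fully back, so it takes two or three shims side by side, counting shim4 that stands there already. It is open from above and at both x ends (bed 90 mm wide).
- saddle: Bolted-down saddle that carries the finned cylinder barrel, on the shoe's +y side; same origin and axes as point saddle_face. Its stop is 30 mm wide, 34 mm tall and sticks out 50 mm from the barrel (86 mm across, its top 100 mm above the table).
- oil: Bystander, to be left alone: black oil bottle, 72 across, 200 tall (sizes in mm; origin at its underside).
- spray: Bystander, to be left alone: blue spray can, 54 across, 170 tall (sizes in mm; origin at its underside).
- jar: Bystander, to be left alone: glass jar with black lid, 60 across, 75 tall (sizes in mm; origin at its underside).
- wrench: Bystander, to be left alone: steel wrench lying flat (sizes in mm; origin at its underside).
- driver: Bystander, to be left alone: screwdriver lying flat (sizes in mm; origin at its underside).
- piston: Bystander, to be left alone: aluminium piston, 52 across, 48 tall (sizes in mm; origin at its underside).
- carton: Bystander, to be left alone: small cardboard carton with a blue band, 60 x 90 x 45 (sizes in mm; origin at its underside).
There are look-alikes about, which are no part of the job. Leave any blue look-alike of the part that bears shim4_c alone.

How it is judged (in metres and radians):
On the way, in this order (a step that is already met when the one before it is completed fails the run):
1. the tin's cover is slid fully open (value of joint cover above 0.105 m), for 0.2 s.
2. a shim from the tin stands in the gap (((x of shim1_c in the frame of saddle_face between -0.012 and 0.012 m and y of shim1_c in the frame of saddle_face below -0.01 m and y of shim1_c in the frame of shoe_face above 0.01 m and z of shim1_c in the frame of saddle_face below 0.029 m and angle between the z axis of shim1_c and the z axis of saddle_face, either way round below 0.12 rad) or (x of shim2_c in the frame of saddle_face between -0.012 and 0.012 m and y of shim2_c in the frame of saddle_face below -0.01 m and y of shim2_c in the frame of shoe_face above 0.01 m and z of shim2_c in the frame of saddle_face below 0.029 m and angle between the z axis of shim2_c and the z axis of saddle_face, either way round below 0.12 rad) or (x of shim3_c in the frame of saddle_face between -0.012 and 0.012 m and y of shim3_c in the frame of saddle_face below -0.01 m and y of shim3_c in the frame of shoe_face above 0.01 m and z of shim3_c in the frame of saddle_face below 0.029 m and angle between the z axis of shim3_c and the z axis of saddle_face, either way round below 0.12 rad))), for 0.2 s.
3. the shoe squeezes the stack against the saddle ((contact force between saddle and shim1 above 4 N or contact force between saddle and shim2 above 4 N or contact force between saddle and shim3 above 4 N or contact force between saddle and shim4 above 4 N) and (contact force between shoe and shim1 above 4 N or contact force between shoe and shim2 above 4 N or contact force between shoe and shim3 above 4 N or contact force between shoe and shim4 above 4 N)), for 0.2 s.
At the end, for the whole second after the job is handed in: The robot still pushes or grips the shoe (over 3 N); the shoe presses a shim and a shim presses the saddle with more than 4 N each; the shoe is still; every shim either stands upright (within 7 degrees) on the bed in the gap, within 12 mm of its mid-width, or is in the tin (all of step 3 and contact force between any of the fingers, the arm and shoe above 3 N and velocity of joint shoe between -0.01 and 0.01 m/s and ((x of shim1_c in the frame of saddle_face between -0.012 and 0.012 m and y of shim1_c in the frame of saddle_face below -0.01 m and y of shim1_c in the frame of shoe_face above 0.01 m and z of shim1_c in the frame of saddle_face below 0.029 m and angle between the z axis of shim1_c and the z axis of saddle_face, either way round below 0.12 rad) or (x of shim1_c in the frame of tin_floor between -0.06 and 0.06 m and y of shim1_c in the frame of tin_floor between -0.06 and 0.06 m and z of shim1_c in the frame of tin_floor below 0.035 m)) and ((x of shim2_c in the frame of saddle_face between -0.012 and 0.012 m and y of shim2_c in the frame of saddle_face below -0.01 m and y of shim2_c in the frame of shoe_face above 0.01 m and z of shim2_c in the frame of saddle_face below 0.029 m and angle between the z axis of shim2_c and the z axis of saddle_face, either way round below 0.12 rad) or (x of shim2_c in the frame of tin_floor between -0.06 and 0.06 m and y of shim2_c in the frame of tin_floor between -0.06 and 0.06 m and z of shim2_c in the frame of tin_floor below 0.035 m)) and ((x of shim3_c in the frame of saddle_face between -0.012 and 0.012 m and y of shim3_c in the frame of saddle_face below -0.01 m and y of shim3_c in the frame of shoe_face above 0.01 m and z of shim3_c in the frame of saddle_face below 0.029 m and angle between the z axis of shim3_c and the z axis of saddle_face, either way round below 0.12 rad) or (x of shim3_c in the frame of tin_floor between -0.06 and 0.06 m and y of shim3_c in the frame of tin_floor between -0.06 and 0.06 m and z of shim3_c in the frame of tin_floor below 0.035 m)) and ((x of shim4_c in the frame of saddle_face between -0.012 and 0.012 m and y of shim4_c in the frame of saddle_face below -0.01 m and y of shim4_c in the frame of shoe_face above 0.01 m and z of shim4_c in the frame of saddle_face below 0.029 m and angle between the z axis of shim4_c and the z axis of saddle_face, either way round below 0.12 rad) or (x of shim4_c in the frame of tin_floor between -0.06 and 0.06 m and y of shim4_c in the frame of tin_floor between -0.06 and 0.06 m and z of shim4_c in the frame of tin_floor below 0.035 m))); the arm keeps its last pose, push and grip.
It fails at once if a bystander is pushed more than 30 mm (distance of any of oil, spray, jar, wrench, driver, piston, carton from where it was at the start of the episode above 0.03 m).
It also fails if it takes over 72 s, if anything falls off the work surface, if the arm or the gripper's body presses on something with over 40 N, if the wrist force passes 120 N, or if a joint passes its speed limit or range.

## Working session

There is one attempt and no reset: what is moved stays moved. The work goes in short steps, Python scripts to look and compute and a tool call to move; the robot and the scene stay as the last step left them, time stands still between calls to the robot, and variables do not carry over. Pictures are saved under pics/ and viewed, at most 10 in all, crops included, and the job is handed in when it is done.

Besides the shell and the picture viewer there is one more tool, called after ">>>" by a JSON object that holds its "name" and its "arguments". send_rows: Moves the arm, as the interface text tells. Its arguments: {"type":"object","properties":{"deltas":{"type":"array"},"fingers":{"type":"number"},"grip_force":{"type":"number"}},"required":["deltas"]}

```bash
mkdir -p pics; cat > h.py <<'E'
from plant import arm
import numpy as np, cv2
from scipy.spatial.transform import Rotation as R
def save(n,f):
    c=arm.get_calibration(n); im=arm.get_image(n); cv2.imwrite('pics/'+f,im[:,:,::-1]); return im,c
def ray(c,u,v):
    K=np.array(c['intrinsics']);T=np.array(c['world_from_camera'])
    d=np.array([(u-K[0,2])/K[0,0],-(v-K[1,2])/K[1,1],-1.0]); return T[:3,3],T[:3,:3]@d
def onz(c,u,v,z):
    o,d=ray(c,u,v); return o+d*(z-o[2])/d[2]
def proj(c,p):
    K=np.array(c['intrinsics']);T=np.array(c['world_from_camera'])
    q=T[:3,:3].T@(np.array(p)-T[:3,3]); return K[0,2]+K[0,0]*q[0]/-q[2],K[1,2]-K[1,1]*q[1]/-q[2]
E
python3 - <<'E'
from h import *
s=arm.state(); print(s)
for n in ('top','scene'):
    im,c=save(n,n+'0.png'); print(n,c)
E
```

```text
{'t': 0.0, 'joints': array([-7.29356694e+01,  1.58488082e+01,  8.62965915e+01,  4.02244671e-04,
        7.79612079e+01, -6.93416882e+00]), 'dq': array([-0.03319573, -0.05460744, -0.09929079, -0.01987474,  0.00324976,
        0.02194815]), 'joint_efforts': array([-4.57784627e-04, -4.16774333e+01, -2.45802426e+01, -9.09161463e-05,
        1.10528211e-02,  1.91978410e-05]), 'ee_pos': array([ 0.23368704, -0.52478845,  0.23041836]), 'ee_rot': array([-1.79894220e+02, -1.32609756e-02,  2.39984029e+01]), 'force': array([ 0.45858161, -0.29226268,  0.23194905]), 'ft_torque': array([0.00588661, 0.01171319, 0.00267286]), 'grip_force': 0.0, 'gripper_width': 0.08495000334976625}
top {'intrinsics': array([[492.65089909,   0.        , 314.57458628],
       [  0.        , 492.65089909, 241.07779533],
       [  0.        ,   0.        ,   1.        ]]), 'world_from_camera': array([[-0.00736629,  0.99578363, -0.09143685,  0.48215103],
       [-0.99987037, -0.00602548,  0.01493122,  0.06389336],
       [ 0.01431732,  0.09153499,  0.99569893,  1.14868386],
       [ 0.        ,  0.        ,  0.        ,  1.        ]])}
scene {'intrinsics': array([[604.59630702,   0.        , 313.09060169],
       [  0.        , 604.59630702, 238.33081524],
       [  0.        ,   0.        ,   1.        ]]), 'world_from_camera': array([[ 0.40088745, -0.65433418,  0.6411989 ,  1.38484977],
       [ 0.91612357,  0.28832791, -0.27854015, -0.29489665],
       [-0.0026172 ,  0.69908068,  0.71503801,  0.99299961],
       [ 0.        ,  0.        ,  0.        ,  1.        ]])}
```

View pics/top0.png

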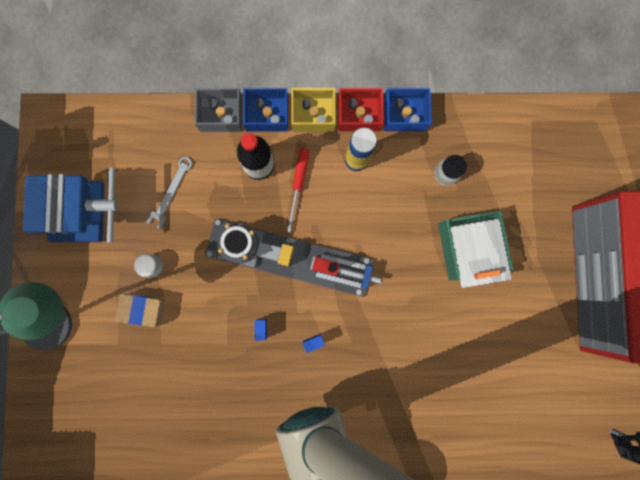

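View pics/scene0.png

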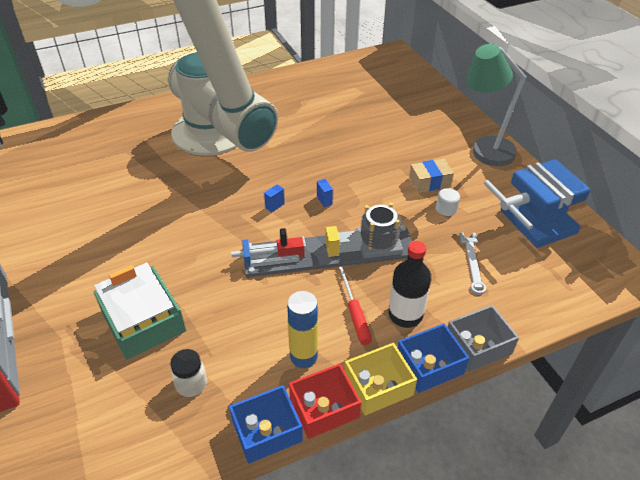

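The top view shows the tin at about (477,248) with its orange grip at (488,274). The shoe is at (328,266), shim4 at (286,254) and the barrel at (237,241). The blue look-alikes are at (261,329) and (313,344). Next I measure with colour masks.

```bash
cat > m.py <<'E'
from h import *
def comps(im,lo,hi,roi,minA=15):
    h=cv2.cvtColor(im,cv2.COLOR_RGB2HSV); m=cv2.inRange(h,lo,hi)
    z=np.zeros_like(m); x0,y0,x1,y1=roi; z[y0:y1,x0:x1]=m[y0:y1,x0:x1]
    cs,_=cv2.findContours(z,cv2.RETR_EXTERNAL,cv2.CHAIN_APPROX_NONE)
    return [c for c in sorted(cs,key=cv2.contourArea,reverse=True) if cv2.contourArea(c)>minA]
def rep(name,c,cal,z):
    pts=np.array([onz(cal,u,v,z)[:2] for u,v in c[:,0,:].astype(float)],np.float32)
    (cx,cy),(w,h),a=cv2.minAreaRect(pts); M=cv2.moments(c)
    cen=onz(cal,M['m10']/M['m00'],M['m01']/M['m00'],z)[:2]
    px=cv2.minAreaRect(c); print(name,'px',np.round(px[0],1),'rect c',np.round([cx,cy],4),'mom',np.round(cen,4),'wh',np.round([w,h],4),'ang',round(a,1))
E
python3 - <<'E'
from m import *
im=cv2.cvtColor(cv2.imread('pics/top0.png'),cv2.COLOR_BGR2RGB); c=arm.get_calibration('top')
for n,lo,hi,roi,z in [('orange',(5,150,120),(18,255,255),(440,200,530,300),.092),
 ('green',(65,80,40),(95,255,255),(420,190,540,310),.06),('cover',(0,0,170),(180,40,255),(430,200,530,300),.066),
 ('shim4',(20,120,120),(32,255,255),(265,235,310,280),.062),('red',(0,150,80),(4,255,255),(300,240,380,300),.0465),
 ('redB',(170,150,80),(180,255,255),(300,240,380,300),.0465)]:
    for k in comps(im,lo,hi,roi)[:2]: rep(n,k,c,z)
a=cv2.resize(im[205:305,205:305],None,fx=4,fy=4,interpolation=cv2.INTER_CUBIC)
a=im[205:300,200:400]; b=im[205:300,425:525]
t=cv2.resize(np.hstack([a,b]),None,fx=2.6,fy=2.6*1.0,interpolation=cv2.INTER_CUBIC); cv2.imwrite('pics/crop1.png',t[:,:,::-1]); print(t.shape)
E
```

```text
orange px [487.  273.6] rect c [ 0.5067 -0.3226] mom [ 0.5066 -0.3234] wh [0.0095 0.0533] ang 8.9
green px [475.2 245.2] rect c [ 0.5712 -0.3101] mom [ 0.5841 -0.2788] wh [0.1319 0.1426] ang 9.4
cover px [480.4 253.1] rect c [ 0.5528 -0.3184] mom [ 0.5521 -0.3189] wh [0.1346 0.1114] ang 9.0
shim4 px [284.9 254.6] rect c [0.5524 0.1135] mom [0.5524 0.1128] wh [0.0258 0.0456] ang 75.8
red px [325.5 265.9] rect c [0.5274 0.0233] mom [0.5278 0.0289] wh [0.0543 0.0293] ang 75.3
(247, 780, 3)
```

View pics/crop1.png

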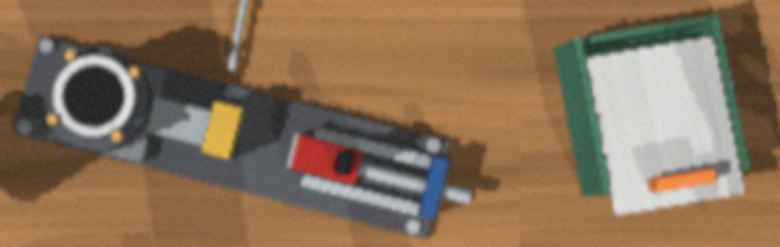

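The cover's yaw is about 9° and its bar is at (0.507,-0.323). The fixture's y axis points at about 75.5°. I turn the tool to yaw 99° first, with the fingers shut.

>>> {"name": "send_rows", "arguments": {"deltas": [[[0,0,0],[0,0,-8.4]],[[0,0,0],[0,0,-8.4]],[[0,0,0],[0,0,-8.4]],[[0,0,0],[0,0,-8.4]],[[0,0,0],[0,0,-8.4]],[[0,0,0],[0,0,-8.4]],[[0,0,0],[0,0,-8.4]],[[0,0,0],[0,0,-8.4]],[[0,0,0],[0,0,-7.8]]], "fingers": 0, "grip_force": 40}}

```text
t: 1.0
ee_pos: [0.2337, -0.525, 0.2308]
ee_rot: [-180.0, -0.1, 99.3]
force: [0.4, 1.0, 0.3]
gripper_width: -0.0
grip_force: 0.0
```

>>> {"name": "send_rows", "arguments": {"deltas": [[[0.0157,0.0342,0],[0,0,0]],[[0.0157,0.0342,0],[0,0,0]],[[0.0157,0.0342,0],[0,0,0]],[[0.0157,0.0342,0],[0,0,0]],[[0.0157,0.0342,0],[0,0,0]],[[0.0157,0.0342,0],[0,0,0]],[[0.0157,0.0342,0],[0,0,0]],[[0.0157,0.0342,0],[0,0,0]],[[0.0157,0.0342,0],[0,0,0]],[[0.0157,0.0342,0],[0,0,0]],[[0,0,0.04],[0,0,0]],[[0,0,0.04],[0,0,0]]]}}

```text
t: 2.2
ee_pos: [0.5489, -0.3162, 0.1511]
ee_rot: [179.9, 0.1, 99.1]
force: [-0.8, -0.6, -1.0]
gripper_width: -0.0001
grip_force: 0.0
```

>>> {"name": "send_rows", "arguments": {"deltas": [[[0,0,0],[0,0,0]],[[0,0,0],[0,0,0]]]}}

```text
t: 2.4
ee_pos: [0.5468, -0.3167, 0.151]
ee_rot: [-179.9, -0.1, 99.0]
force: [0.4, -0.5, 0.0]
gripper_width: -0.0003
grip_force: 0.0
```

>>> {"name": "send_rows", "arguments": {"deltas": [[[0,0,0.038],[0,0,0]],[[0,0,0.038],[0,0,0]],[[0,0,0],[0,0,0]],[[0,-0.01,0],[0,0,0]],[[0,-0.01,0],[0,0,0]],[[0,-0.01,0],[0,0,0]],[[0,-0.01,0],[0,0,0]],[[0,-0.01,0],[0,0,0]],[[0,-0.01,0],[0,0,0]]]}}

```text
t: 3.3
ee_pos: [0.4874, -0.3268, 0.0762]
ee_rot: [179.9, 0.1, 99.0]
force: [1.6, -1.9, 1.3]
gripper_width: -0.0001
grip_force: 1.0
```

>>> {"name": "send_rows", "arguments": {"deltas": [[[0,-0.01,0],[0,0,0]],[[0,-0.01,0],[0,0,0]],[[0,-0.01,0],[0,0,0]],[[0,-0.01,0],[0,0,0]],[[0,0,0],[0,0,0]]]}}

```text
t: 3.8
ee_pos: [0.4461, -0.332, 0.0749]
ee_rot: [-179.9, -0.1, 98.9]
force: [0.9, 0.9, -1.0]
gripper_width: 0.0003
grip_force: 0.0
```

>>> {"name": "send_rows", "arguments": {"deltas": [[[0,-0.005,0],[0,0,0]],[[0,-0.005,0],[0,0,0]],[[0,-0.005,0],[0,0,0]],[[0,0,0],[0,0,0]]]}}

```text
t: 4.2
ee_pos: [0.4325, -0.3346, 0.0751]
ee_rot: [-179.9, -0.0, 99.0]
force: [0.1, 0.9, -0.1]
gripper_width: 0.0
grip_force: 0.0
```

```bash
python3 - <<'E'
from h import *
im,c=save('top','top1.png'); b=im[190:330,420:540]
cv2.imwrite('pics/crop2.png',cv2.resize(b,None,fx=3,fy=3,interpolation=cv2.INTER_CUBIC)[:,:,::-1])
print(arm.state()['force'])
E
```

```text
[ 0.31920716  0.15836482 -0.39591151]
```

>>> {"name": "send_rows", "arguments": {"deltas": [[[0,-0.005,0],[0,0,0]],[[0,-0.005,0],[0,0,0]],[[0,0,0],[0,0,0]]]}}

```text
t: 4.55
ee_pos: [0.4229, -0.3365, 0.0753]
ee_rot: [-180.0, 0.0, 99.0]
force: [-0.9, -1.0, -0.6]
gripper_width: 0.0002
grip_force: 0.0
```

>>> {"name": "send_rows", "arguments": {"deltas": [[[0,-0.004,0],[0,0,0]],[[0,-0.003,0],[0,0,0]],[[0,0,0],[0,0,0]]]}}

```text
t: 4.85
ee_pos: [0.4204, -0.3371, 0.0755]
ee_rot: [179.5, 0.0, 98.8]
force: [10.8, 3.7, -4.1]
gripper_width: 0.0001
grip_force: 5.6
```

>>> {"name": "send_rows", "arguments": {"deltas": [[[0,-0.003,0],[0,0,0]],[[0,-0.003,0],[0,0,0]],[[0,0,0],[0,0,0]]]}}

```text
t: 5.15
ee_pos: [0.4201, -0.3373, 0.0758]
ee_rot: [178.9, 0.1, 98.6]
force: [25.3, 8.4, -10.4]
gripper_width: -0.0
grip_force: 13.0
```

>>> {"name": "send_rows", "arguments": {"deltas": [[[0,0.008,0],[0,0,0]],[[0,0.012,0],[0,0,0]],[[0,0,-0.04],[0,0,0]],[[0,0,-0.04],[0,0,0]],[[0,0,-0.04],[0,0,0]],[[0,0,-0.04],[0,0,0]],[[0,-0.03,-0.03],[0,0,0]],[[0,-0.03,-0.03],[0,0,0]],[[0,-0.03,0],[0,0,0]],[[0,0,0],[0,0,0]]], "fingers": 0.07}}

```text
t: 6.15
ee_pos: [0.3385, -0.3497, 0.2967]
ee_rot: [-179.9, 0.1, 98.8]
force: [0.7, 0.2, -0.4]
gripper_width: 0.0701
grip_force: 0.0
```

```bash
python3 - <<'E'
from m import *
s=arm.state(); print(s['ee_pos'])
w,wc=save('wrist','w2.png'); print(wc)
im,c=save('top','top2.png'); b=im[180:300,200:360]
for k in comps(im,(18,120,90),(34,255,255),(430,200,530,300))[:4]: rep('y',k,c,.055)
t=np.hstack([im[190:330,420:560]])
cv2.imwrite('pics/crop3.png',np.vstack([np.hstack([cv2.resize(t,(480,480),interpolation=cv2.INTER_CUBIC),np.zeros((480,0,3),np.uint8)])])[:,:,::-1])
cv2.imwrite('pics/crop3.png',np.hstack([cv2.resize(t,(360,360),interpolation=cv2.INTER_CUBIC),cv2.resize(w,(440,360))])[:,:,::-1])
E
```

```text
[ 0.33845678 -0.3496615   0.29669879]
{'intrinsics': array([[371.64829954,   0.        , 325.96249549],
       [  0.        , 371.64829954, 237.48280889],
       [  0.        ,   0.        ,   1.        ]]), 'world_from_camera': array([[ 0.98812979, -0.14582109, -0.04832935,  0.32451462],
       [ 0.15360216,  0.93286867,  0.32582574, -0.26560479],
       [-0.00242733, -0.32938161,  0.94419376,  0.4389932 ],
       [ 0.        ,  0.        ,  0.        ,  1.        ]])}
y px [476.5 244.3] rect c [ 0.5733 -0.3153] mom [ 0.5733 -0.315 ] wh [0.047  0.1013] ang 12.6
```

View pics/crop3.png

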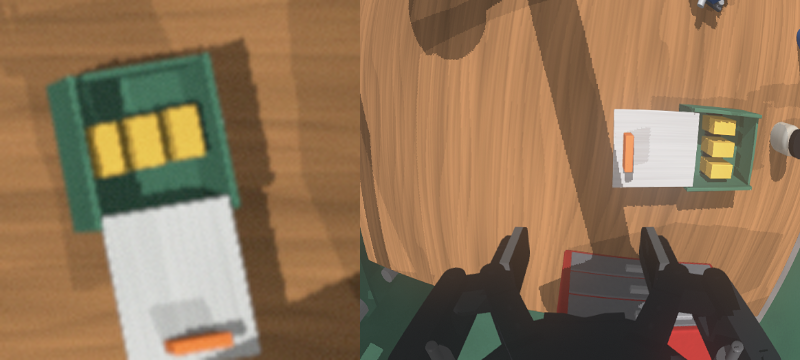

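The cover is fully open. Three yellow shims stand in the row at about (0.573,-0.315). I move above it for a closer wrist view.

>>> {"name": "send_rows", "arguments": {"deltas": [[[0,0.04,0],[0,0,0]],[[0,0.04,0],[0,0,0]],[[0,0.04,0],[0,0,0]],[[0,0.04,0.02],[0,0,0]],[[0,0.04,0.03],[0,0,0]],[[0,0.038,0.03],[0,0,0]],[[0,0,0.02],[0,0,0]],[[0,0,0],[0,0,0]],[[0,0,0],[0,0,0]]], "fingers": 0.062}}

```text
t: 7.15
ee_pos: [0.5769, -0.3115, 0.1945]
ee_rot: [-179.9, -0.1, 99.0]
force: [-0.7, -0.9, 0.3]
gripper_width: 0.0622
grip_force: 0.0
```

```bash
cat >> m.py <<'E'
def wray(c,u,v):
    K=np.array(c['intrinsics']);T=np.array(c['world_from_camera'])
    a=(u-K[0,2])/K[0,0]; b=(v-K[1,2])/K[1,1]; th=np.hypot(a,b)+1e-12
    d=np.array([np.sin(th)*a/th,-np.sin(th)*b/th,-np.cos(th)]); return T[:3,3],T[:3,:3]@d
def wz(c,u,v,z):
    o,d=wray(c,u,v); return o+d*(z-o[2])/d[2]
def wproj(c,p):
    K=np.array(c['intrinsics']);T=np.array(c['world_from_camera']); q=T[:3,:3].T@(np.array(p)-T[:3,3])
    x,y,z=q[0],-q[1],-q[2]; r=np.hypot(x,y); th=np.arctan2(r,z); return K[0,2]+K[0,0]*th*x/r,K[1,2]+K[1,1]*th*y/r
def wrep(n,c,cal,z):
    pts=np.array([wz(cal,u,v,z)[:2] for u,v in c[:,0,:].astype(float)],np.float32)
    (cx,cy),(w,h),a=cv2.minAreaRect(pts); print(n,'px',np.round(c[:,0].mean(0)),'c',np.round([cx,cy],4),'wh',np.round([w,h],4),'ang',round(a,1)); return cv2.boxPoints(((cx,cy),(w,h),a))
E
python3 - <<'E'
from m import *
s=arm.state(); print(s['ee_pos'],s['ee_rot'])
w,wc=save('wrist','w3.png')
h=cv2.cvtColor(w,cv2.COLOR_RGB2HSV); m=cv2.inRange(h,(18,100,60),(34,255,255))
for k in comps(w,(18,100,60),(34,255,255),(0,0,640,480))[:5]: wrep('y',k,wc,.055)
print(np.percentile(h[:,:,2][m>0],[5,25,50,75,95]))
for p in [(.573,-.315,.055)]: print(wproj(wc,p))
E
```

```text
[ 0.57688473 -0.31153391  0.19450228] [-1.79908892e+02 -7.05991085e-02  9.90469657e+01]
y px [322. 219.] c [ 0.5722 -0.3122] wh [0.0451 0.1029] ang 12.3
y px [602.   7.] c [ 0.7973 -0.0646] wh [0.1077 0.0198] ang 25.5
[122. 134. 236. 238. 240.]
(np.float64(322.3948740327843), np.float64(225.79546314163815))
```

View pics/w3.png

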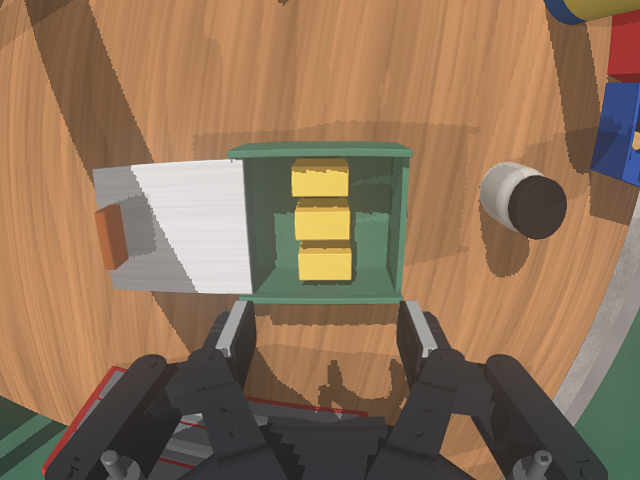

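The three shim tops show at about (320,178), (322,222) and (325,262). I split them by brightness and measure the tin rim too.

```bash
python3 - <<'E'
from m import *
w=cv2.cvtColor(cv2.imread('pics/w3.png'),cv2.COLOR_BGR2RGB); wc=arm.get_calibration('wrist')
for k in comps(w,(18,100,200),(34,255,255),(200,100,450,300))[:5]: wrep('y',k,wc,.055)
for k in comps(w,(65,80,40),(95,255,255),(200,100,450,310))[:1]: wrep('g',k,wc,.065)
t=cv2.cvtColor(cv2.imread('pics/top2.png'),cv2.COLOR_BGR2RGB); c=arm.get_calibration('top')
h=cv2.cvtColor(t,cv2.COLOR_RGB2HSV)
for k in comps(t,(18,100,200),(34,255,255),(430,200,530,300))[:4]: rep('top',k,c,.055)
E
```

```text
y px [322. 223.] c [ 0.5728 -0.3143] wh [0.0434 0.0267] ang 8.9
y px [324. 263.] c [ 0.5801 -0.3482] wh [0.0434 0.0289] ang 9.0
y px [319. 183.] c [ 0.5659 -0.282 ] wh [0.0429 0.0198] ang 8.9
top px [476.4 244.6] rect c [ 0.5725 -0.3148] mom [ 0.5724 -0.3149] wh [0.0412 0.0235] ang 9.2
top px [491.7 241.1] rect c [ 0.5803 -0.3495] mom [ 0.5803 -0.3499] wh [0.0412 0.0245] ang 9.0
top px [461.8 247.6] rect c [ 0.5658 -0.2818] mom [ 0.5659 -0.2819] wh [0.0411 0.0191] ang 9.3
```

Tin yaw is 9.0° and the +y shim is at about (0.567,-0.279). I go down on it and grip along its x.

>>> {"name": "send_rows", "arguments": {"deltas": [[[0.034,-0.005,0],[0,0,0]],[[0,0,0.04],[0,0,0]],[[0,0,0.04],[0,0,0]],[[0,0,0],[0,0,0]],[[0,0,0],[0,0,0]]]}}

```text
t: 7.7
ee_pos: [0.5668, -0.2801, 0.117]
ee_rot: [179.9, 0.1, 99.0]
force: [-0.3, 0.1, 0.6]
gripper_width: 0.0618
grip_force: 0.0
```

>>> {"name": "send_rows", "arguments": {"deltas": [[[0.001,0,0.03],[0,0,0]],[[0,0,0.03],[0,0,0]],[[0,0,0.02],[0,0,0]],[[0,0,0.016],[0,0,0]],[[0,0,0],[0,0,0]],[[0,0,0],[0,0,0]]]}}

```text
t: 8.3
ee_pos: [0.5681, -0.2798, 0.0218]
ee_rot: [179.8, 0.2, 99.0]
force: [-0.0, -0.4, 0.3]
gripper_width: 0.0623
grip_force: 0.0
```

>>> {"name": "send_rows", "arguments": {"deltas": [[[0,0,0],[0,0,0]],[[0,0,0],[0,0,0]],[[0,0,0],[0,0,0]],[[0,0,0],[0,0,0]],[[0,0,0],[0,0,0]]], "fingers": 0.03, "grip_force": 50}}

```text
t: 8.8
ee_pos: [0.5678, -0.2795, 0.0218]
ee_rot: [179.8, 0.2, 99.0]
force: [-0.2, -0.5, 6.8]
gripper_width: 0.0433
grip_force: 51.9
```

>>> {"name": "send_rows", "arguments": {"deltas": [[[0,0,-0.02],[0,0,0]],[[0,0,-0.03],[0,0,0]],[[0,0,-0.04],[0,0,0]],[[0,0,-0.04],[0,0,0]],[[0,0,-0.04],[0,0,0]],[[0,0,0],[0,0,0]],[[0,0,0],[0,0,0]]]}}

```text
t: 9.5
ee_pos: [0.5666, -0.2785, 0.1908]
ee_rot: [179.9, 0.1, 99.0]
force: [-0.1, -0.3, -2.9]
gripper_width: 0.0433
grip_force: 51.2
```

>>> {"name": "send_rows", "arguments": {"deltas": [[[0,0,0],[0,0,7.8]],[[0,0,0],[0,0,7.9]],[[0,0,0],[0,0,7.8]],[[0.0404,-0.0162,0],[0,0,0]],[[0.0404,-0.0162,0],[0,0,0]],[[0.0404,-0.0162,0],[0,0,0]],[[0.0404,-0.0162,0],[0,0,0]],[[0.0404,-0.0162,0],[0,0,0]],[[0.0404,-0.0162,0],[0,0,0]],[[0.0404,-0.0162,0],[0,0,0]],[[0,0,0],[0,0,0]],[[0,0,0],[0,0,0]]]}}

```text
t: 10.7
ee_pos: [0.5261, 0.0247, 0.1878]
ee_rot: [-179.8, 0.1, 75.6]
force: [0.2, -1.6, -1.1]
gripper_width: 0.0432
grip_force: 51.3
```

```bash
python3 - <<'E'
from m import *
s=arm.state(); print(s['ee_pos'],s['ee_rot'])
w,wc=save('wrist','w4.png'); np.save('w4c.npy',wc)
for k in comps(w,(18,100,200),(34,255,255),(0,0,640,480))[:3]: wrep('y',k,wc,.062)
for k in comps(w,(0,150,80),(4,255,255),(0,0,640,480))[:3]: wrep('r',k,wc,.0465)
E
```

```text
[0.52610686 0.0246918  0.18781998] [-1.79837173e+02  7.15695148e-02  7.56455929e+01]
y px [314. 331.] c [ 0.4987 -0.0788] wh [0.0751 0.1331] ang 44.2
y px [608. 235.] c [ 0.7855 -0.0439] wh [0.0457 0.1014] ang 51.7
y px [332. 101.] c [0.5523 0.1148] wh [0.0232 0.0434] ang 74.7
r px [545. 101.] c [0.7359 0.0823] wh [0.0227 0.0995] ang 79.0
r px [327. 216.] c [0.5273 0.0246] wh [0.0562 0.0282] ang 75.0
r px [628. 188.] c [ 0.8259 -0.0091] wh [0.0261 0.0386] ang 80.5
```

View pics/w4.png

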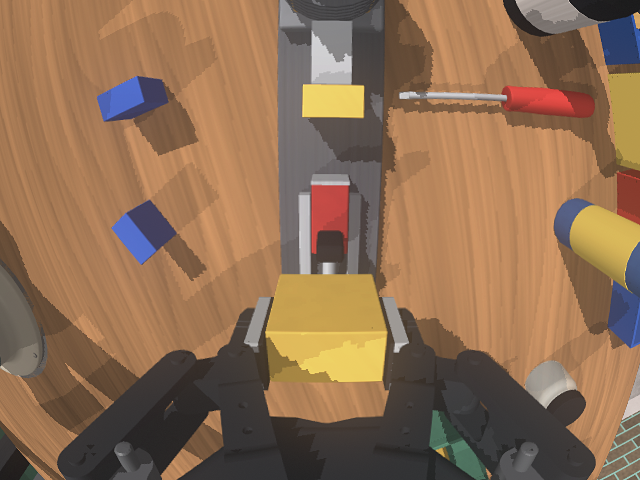

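```bash
python3 - <<'E'
from m import *
wc=np.load('w4c.npy',allow_pickle=True).item()
w=cv2.cvtColor(cv2.imread('pics/w4.png'),cv2.COLOR_BGR2RGB); h=cv2.cvtColor(w,cv2.COLOR_RGB2HSV)
for v in list(range(166,196,2)): print(v,w[v,330],end=' ')
print()
for v in list(range(76,92,2)): print(v,w[v,331],w[v,305],end=' ')
print()
for v in (30,40,60,75,178,190,210): 
    g=w[v,290:370].astype(int).sum(1); d=np.diff(g); print(v,[(290+i,d[i]) for i in np.where(abs(d)>90)[0]])
a=np.radians(75.3); Y=np.array([np.cos(a),np.sin(a)]); X=np.array([Y[1],-Y[0]])
P0=wz(wc,330,176,.0465)[:2]
for n,u,v,z in [('stop mid 30',331.5,30,.046),('stop 75',331.5,75,.046),('padfront',330,176,.0465),('padback',330,185,.0465),('shim back',333,85,.062),('shim front',333,117,.062)]:
    p=wz(wc,u,v,z)[:2]; print(n,p.round(4),'x,y in fix',((p-P0)@X).round(4),((p-P0)@Y).round(4))
E
```

```text
166 [108 101 103] 168 [107 101 103] 170 [107 101 103] 172 [107 100 102] 174 [144 140 142] 176 [146 142 145] 178 [147 143 145] 180 [153 150 151] 182 [195 195 196] 184 [194 200 201] 186 [193  68  63] 188 [191  73  69] 190 [191  73  68] 192 [190  73  68] 194 [191  73  68] 
76 [184 182 184] [120 114 116] 78 [183 182 183] [120 115 116] 80 [184 182 184] [121 115 117] 82 [184 183 185] [119 114 116] 84 [192 165 125] [205 167 113] 86 [240 214 106] [241 214 106] 88 [239 212 105] [240 214 107] 90 [239 212 106] [240 214 107] 
30 [(np.int64(310), np.int64(171)), (np.int64(351), np.int64(-145))]
40 [(np.int64(310), np.int64(190)), (np.int64(311), np.int64(214)), (np.int64(319), np.int64(-149)), (np.int64(320), np.int64(-98)), (np.int64(351), np.int64(-235))]
60 [(np.int64(310), np.int64(99)), (np.int64(311), np.int64(188)), (np.int64(334), np.int64(-104)), (np.int64(335), np.int64(-117)), (np.int64(343), np.int64(211)), (np.int64(350), np.int64(-135)), (np.int64(351), np.int64(-250))]
75 [(np.int64(310), np.int64(131)), (np.int64(311), np.int64(125)), (np.int64(350), np.int64(-103)), (np.int64(351), np.int64(-234))]
178 [(np.int64(311), np.int64(96)), (np.int64(348), np.int64(-235))]
190 []
210 [(np.int64(298), np.int64(140)), (np.int64(309), np.int64(-187))]
stop mid 30 [0.5653 0.1686] x,y in fix 0.0003 0.1131
stop 75 [0.5566 0.1343] x,y in fix 0.0005 0.0777
padfront [0.5363 0.0592] x,y in fix 0.0 0.0
padback [0.5346 0.0523] x,y in fix 0.0001 -0.0071
shim back [0.5552 0.1254] x,y in fix 0.0015 0.0688
shim front [0.5495 0.103 ] x,y in fix 0.0017 0.0457
```

```bash
python3 - <<'E'
from m import *
wc=np.load('w4c.npy',allow_pickle=True).item(); s=arm.state(); T=s['ee_pos']
Rt=R.from_euler('xyz',s['ee_rot'],degrees=True).as_matrix()
for u,v in [(281,276),(378,276),(266,332),(386,332)]:
    p=wz(wc,u,v,T[2]+.033); print((Rt.T@(p-T)).round(4))
a=np.radians(75.2); Y=np.array([np.cos(a),np.sin(a)])
for u,v,z in [(330,181.5,.0465),(330,173.5,.012)]: print(wz(wc,u,v,z)[:2].round(4))
tgt=np.array([.5441,.0879,.10]); print(T,s['ee_rot'],(Rt.T@(tgt-T)).round(4))
E
```

```text
[ 0.0341 -0.0166 -0.033 ]
[ 0.0342  0.015  -0.0331]
[ 0.012  -0.0231 -0.033 ]
[ 0.0122  0.0192 -0.0331]
[0.5353 0.055 ]
[0.5356 0.0556]
[0.52662099 0.02367467 0.18804969] [-1.79880806e+02  7.61834607e-02  7.55488588e+01] [0.0667 0.0011 0.088 ]
```

The shoe face is at (0.5353,0.055). The space to shim4's front is about 50 mm and the gap about 74–76 mm, so two shims should be enough. Now I place the held one.

>>> {"name": "send_rows", "arguments": {"deltas": [[[0.033,0.0005,0],[0,0,0.3]],[[0.033,0.0005,0],[0,0,0]],[[0,0,0.03],[0,0,0]],[[0,0,0.03],[0,0,0]],[[0,0,0.03],[0,0,0]],[[0,0,0],[0,0,0]],[[0,0,0],[0,0,0]]]}}

```text
t: 11.45
ee_pos: [0.5452, 0.0862, 0.0989]
ee_rot: [-179.9, 0.0, 75.1]
force: [0.3, -0.5, -1.2]
gripper_width: 0.0436
grip_force: 51.3
```

```bash
python3 - <<'E'
from m import *
s=arm.state(); T=s['ee_pos']; Rt=R.from_euler('xyz',s['ee_rot'],degrees=True).as_matrix()
print(T,s['ee_rot'],s['force'],(Rt.T@(np.array([.5441,.0879,.03])-T)).round(4))
E
```

```text
[0.54517241 0.08619509 0.0988894 ] [-1.79923796e+02  4.47898539e-02  7.50934416e+01] [ 0.33800326 -0.5377841  -1.20402951] [ 0.0014 -0.0014  0.0689]
```

>>> {"name": "send_rows", "arguments": {"deltas": [[[0.001,-0.001,0.025],[0,0,0]],[[0,0,0.02],[0,0,0]],[[0,0,0.015],[0,0,0]],[[0,0,0.004],[0,0,0]],[[0,0,0.002],[0,0,0]],[[0,0,0],[0,0,0]],[[0,0,0],[0,0,0]]]}}

```text
t: 12.15
ee_pos: [0.5454, 0.0886, 0.0345]
ee_rot: [179.9, -0.0, 75.2]
force: [-0.6, 0.1, -0.7]
gripper_width: 0.0437
grip_force: 51.4
```

>>> {"name": "send_rows", "arguments": {"deltas": [[[0,-0.001,0.002],[0,0,0]],[[0,0,0.0015],[0,0,0]],[[0,0,0.001],[0,0,0]],[[0,0,0],[0,0,0]]]}}

```text
t: 12.55
ee_pos: [0.5433, 0.089, 0.0289]
ee_rot: [-180.0, 0.0, 75.2]
force: [-0.5, 0.1, 1.1]
gripper_width: 0.0434
grip_force: 51.4
```

>>> {"name": "send_rows", "arguments": {"deltas": [[[0,0,0.001],[0,0,0]],[[0,0,0.001],[0,0,0]],[[0,0,0],[0,0,0]]]}}

```text
t: 12.85
ee_pos: [0.5433, 0.089, 0.0288]
ee_rot: [180.0, -0.0, 75.2]
force: [-3.7, 0.8, 14.5]
gripper_width: 0.0437
grip_force: 53.3
```

>>> {"name": "send_rows", "arguments": {"deltas": [[[0,0,-0.0015],[0,0,0]],[[0,0,0],[0,0,0]]]}}

```text
t: 13.05
ee_pos: [0.5437, 0.089, 0.0288]
ee_rot: [179.9, -0.0, 75.2]
force: [-1.7, -0.3, 5.1]
gripper_width: 0.043
grip_force: 52.3
```

>>> {"name": "send_rows", "arguments": {"deltas": [[[0,0,0],[0,0,0]],[[0,0,0],[0,0,0]],[[0,0,0],[0,0,0]],[[0,0,-0.01],[0,0,0]],[[0,0,-0.03],[0,0,0]],[[0,0,-0.04],[0,0,0]],[[0,0,-0.04],[0,0,0]],[[-0.035,0,-0.03],[0,0,0]],[[-0.035,0,0],[0,0,0]],[[0,0,0],[0,0,0]],[[0,0,0],[0,0,0]]], "fingers": 0.06}}

```text
t: 14.15
ee_pos: [0.5253, 0.021, 0.1789]
ee_rot: [180.0, -0.0, 75.1]
force: [-0.4, -0.1, 0.1]
gripper_width: 0.0605
grip_force: 0.0
```

```bash
python3 - <<'E'
from m import *
s=arm.state(); print(s['ee_pos'],s['ee_rot'])
w,wc=save('wrist','w5.png'); np.save('w5c.npy',wc)
for k in comps(w,(18,100,200),(34,255,255),(270,30,400,200))[:3]: wrep('y',k,wc,.062)
for k in comps(w,(0,150,80),(4,255,255),(270,100,400,300))[:1]: wrep('r',k,wc,.0465)
E
```

```text
[0.52529258 0.02095941 0.17887838] [ 1.79963000e+02 -3.67064175e-02  7.50947812e+01]
y px [326. 134.] c [0.5422 0.0893] wh [0.0232 0.0432] ang 75.1
y px [331.  95.] c [0.5521 0.1147] wh [0.0227 0.0432] ang 75.3
r px [326. 214.] c [0.5272 0.0253] wh [0.0557 0.0288] ang 74.7
```

View pics/w5.png

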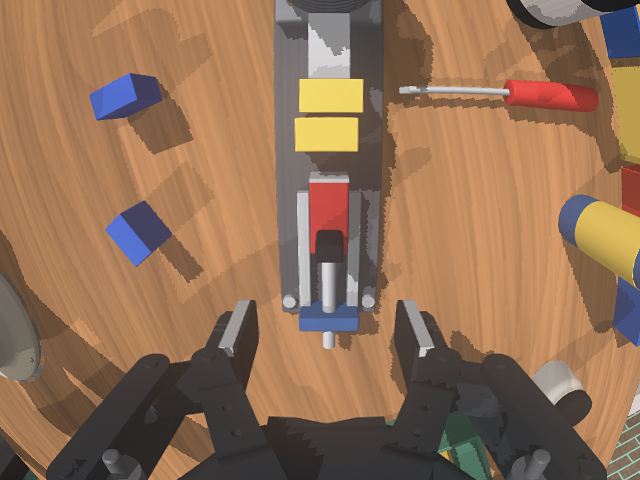

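The second shim stands upright beside shim4, at (326,134) next to (331,95). With the fingers shut, I go down behind the shoe's black grip at (329,245).

>>> {"name": "send_rows", "arguments": {"deltas": [[[-0.038,0.001,0],[0,0,0]],[[0,0,0],[0,0,0]],[[0,0,0],[0,0,0]],[[0,0,0],[0,0,0]],[[0,0,0.03],[0,0,0]],[[0,0,0.03],[0,0,0]],[[0,0,0.02],[0,0,0]],[[0,0,0],[0,0,0]],[[0,0,0],[0,0,0]]], "fingers": 0}}

```text
t: 15.1
ee_pos: [0.5171, -0.015, 0.0984]
ee_rot: [-180.0, -0.0, 75.3]
force: [-0.2, 0.4, -0.5]
gripper_width: -0.0001
grip_force: 0.0
```

>>> {"name": "send_rows", "arguments": {"deltas": [[[0,0,0.02],[0,0,0]],[[0,0,0.018],[0,0,0]],[[0,0,0],[0,0,0]],[[0,0,0],[0,0,0]]]}}

```text
t: 15.5
ee_pos: [0.5177, -0.0156, 0.0615]
ee_rot: [179.9, -0.0, 75.2]
force: [-0.2, 0.6, 0.0]
gripper_width: 0.0004
grip_force: 0.0
```

>>> {"name": "send_rows", "arguments": {"deltas": [[[0.004,0,0],[0,0,0]],[[0.004,0,0],[0,0,0]],[[0.004,0,0],[0,0,0]],[[0.004,0,0],[0,0,0]],[[0.004,0,0],[0,0,0]],[[0,0,0],[0,0,0]]]}}

```text
t: 16.1
ee_pos: [0.5226, 0.0031, 0.0612]
ee_rot: [179.9, 0.1, 75.3]
force: [-1.0, -4.3, 4.1]
gripper_width: 0.0
grip_force: 2.2
```

>>> {"name": "send_rows", "arguments": {"deltas": [[[0.003,0,0],[0,0,0]],[[0.003,0,0],[0,0,0]],[[0.003,0,0],[0,0,0]],[[0.003,0,0],[0,0,0]],[[0,0,0],[0,0,0]],[[0,0,0],[0,0,0]]]}}

```text
t: 16.7
ee_pos: [0.5255, 0.0142, 0.061]
ee_rot: [179.9, 0.1, 75.2]
force: [-0.2, -5.8, 5.0]
gripper_width: -0.0001
grip_force: 2.8
```

>>> {"name": "send_rows", "arguments": {"deltas": [[[0.002,0,0],[0,0,0]],[[0.002,0,0],[0,0,0]],[[0,0,0],[0,0,0]],[[0,0,0],[0,0,0]]]}}

```text
t: 17.1
ee_pos: [0.5264, 0.0176, 0.061]
ee_rot: [179.9, 0.1, 75.3]
force: [-0.6, -7.0, 4.8]
gripper_width: 0.0
grip_force: 3.5
```

>>> {"name": "send_rows", "arguments": {"deltas": [[[0.002,0,0],[0,0,0]],[[0.002,0,0],[0,0,0]],[[0,0,0],[0,0,0]],[[0,0,0],[0,0,0]]]}}

```text
t: 17.5
ee_pos: [0.5272, 0.0206, 0.061]
ee_rot: [179.9, 0.2, 75.3]
force: [-1.5, -10.3, 6.1]
gripper_width: -0.0001
grip_force: 4.9
```

```bash
python3 - <<'E'
from m import *
s=arm.state(); print(s['ee_pos'],s['ee_rot'],s['force'])
w,wc=save('wrist','w6.png'); np.save('w6c.npy',wc)
for k in comps(w,(18,100,200),(34,255,255),(200,0,450,330))[:3]: wrep('y',k,wc,.062)
for k in comps(w,(0,150,80),(4,255,255),(200,0,450,400))[:2]: wrep('r',k,wc,.0465)
E
```

```text
[0.52715684 0.02061836 0.0610087 ] [179.90208964   0.2382218   75.29447698] [ -1.52292478 -10.26085462   6.11552562]
y px [327. 107.] c [0.5481 0.1049] wh [0.0474 0.0464] ang 75.1
r px [324. 234.] c [0.5336 0.0484] wh [0.0479 0.0292] ang 75.3
```

View pics/w6.png

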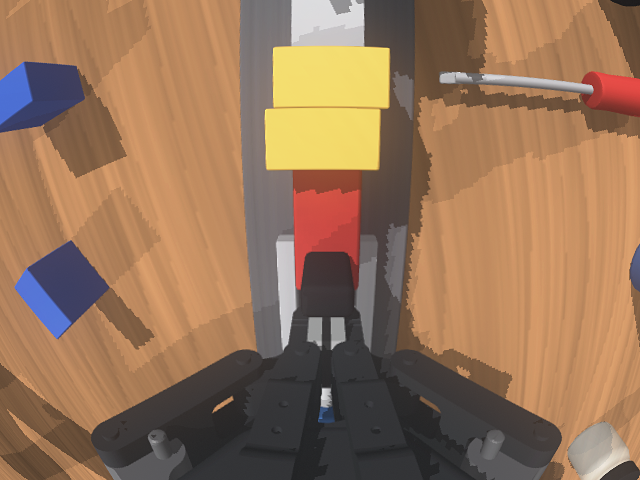

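The shims are flush and the shoe touches the stack. The force is rising above the spring force, at about 27 mm of travel. I press further.

>>> {"name": "send_rows", "arguments": {"deltas": [[[0.002,0,0],[0,0,0]],[[0.002,0,0],[0,0,0]],[[0,0,0],[0,0,0]],[[0,0,0],[0,0,0]]]}}

```text
t: 17.95
ee_pos: [0.5272, 0.0206, 0.0611]
ee_rot: [179.9, 0.7, 75.5]
force: [-4.4, -22.2, 8.2]
gripper_width: -0.0002
grip_force: 11.0
```

>>> {"name": "send_rows", "arguments": {"deltas": [[[0.002,0,0],[0,0,0]],[[0.001,0,0],[0,0,0]],[[0,0,0],[0,0,0]],[[0,0,0],[0,0,0]]]}}

```text
t: 18.35
ee_pos: [0.5272, 0.0207, 0.0612]
ee_rot: [180.0, 1.0, 75.6]
force: [-6.8, -30.6, 9.6]
gripper_width: 0.0001
grip_force: 15.5
```

```bash
python3 - <<'E'
from m import *
s=arm.state(); print(s['ee_pos'],s['ee_rot'],s['force'])
w,wc=save('wrist','w7.png')
for k in comps(w,(18,100,200),(34,255,255),(200,0,450,330))[:3]: wrep('y',k,wc,.062)
for k in comps(w,(0,150,80),(4,255,255),(200,0,450,400))[:2]: wrep('r',k,wc,.0465)
E
```

```text
[0.52719158 0.02066005 0.06115726] [179.95051332   0.96974618  75.56498439] [ -6.83750321 -30.55033331   9.57535448]
y px [331. 107.] c [0.5481 0.105 ] wh [0.0473 0.0467] ang 75.3
r px [325. 234.] c [0.5335 0.0483] wh [0.0481 0.0292] ang 75.3
```

```bash
python3 - <<'E'
from m import *
Y=np.array([.256,.9667]); r=[]
for f,c in (('w4','w4c'),('w5','w5c'),('w6','w6c')):
    wc=np.load(c+'.npy',allow_pickle=True).item(); w=cv2.cvtColor(cv2.imread(f'pics/{f}.png'),cv2.COLOR_BGR2RGB).astype(int)
    u=327 if f=='w6' else 330; col=w[:,u]; red=(col[:,0]>100)&(col[:,1]<90)
    v=np.where(red)[0]; v=v[(v>150)&(v<300)]
    print(f,'red',v.min(),v.max(),'last red (grip front)',(wz(wc,u,v.max()+.5,.0465)[:2]@Y).round(4), 'as grip top', (wz(wc,u,v.max()+.5,.085)[:2]@Y).round(4),'first red',(wz(wc,u,v.min()-.5,.0465)[:2]@Y).round(4))
    d=[(x,int(w[x,u].sum())) for x in range(v.max()-3,v.max()+34,3)]; print(d)
E
```

```text
w4 red 186 230 last red (grip front) 0.1503 as grip top 0.1629 first red 0.1871
[(227, 307), (230, 239), (233, 175), (236, 174), (239, 176), (242, 180), (245, 183), (248, 194), (251, 194), (254, 192), (257, 195), (260, 187), (263, 565)]
w5 red 183 229 last red (grip front) 0.1504 as grip top 0.1628 first red 0.1875
[(226, 315), (229, 275), (232, 174), (235, 173), (238, 176), (241, 175), (244, 177), (247, 189), (250, 194), (253, 190), (256, 190), (259, 190), (262, 299)]
w6 red 170 251 last red (grip front) 0.1781 as grip top 0.1933 first red 0.2154
[(248, 314), (251, 267), (254, 169), (257, 169), (260, 169), (263, 171), (266, 168), (269, 166), (272, 168), (275, 165), (278, 164), (281, 167), (284, 172)]
```

The shoe has moved 27.8 mm, short of its 32 mm stop, so the stack is squeezed, with about 31 N on the shoe. I hand in.

```bash
python3 -c "
from plant import arm
s=arm.state(); print(s['t'],s['force']); print(arm.close_job())"
```

```text
18.4 [ -6.15310429 -30.85082622   9.03994655]
the job is handed in; nothing more can be done
None
```

I handed the job in at 18.4 s with the cover fully open, one shim added beside shim4 and two left in the tin; the shoe is held tight on the stack with about 31 N after 27.8 mm of its 32 mm travel. The hand-in returned no verdict.

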